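Tip a batch of used sample cups into the wash basket

ROBOT

A 6-joint arm with a two-finger parallel gripper is mounted at the origin on the work surface. World frame = base frame: x ahead of the robot, y to its left, z up, the work surface at z = 0. Lengths are in mm, angles in rad, forces in N, time in s.
With the tool pointing down it reaches from about 350 to 775 mm from the base axis. Payload 7.3 kg.
Tool frame: the origin (TCP) lies at the very end of the fingers, on their centre line; the grasp point (between the pads) lies 19 mm behind it (bot.grip_point_offset is the distance from the TCP to the grasp point, in mm); z points along the fingers, y is the line along which they close (so a half turn about z gives the same grasp; the last joint's range is limited). The gripper opens to 92 mm and grips with 3 to 60 N. Pads are 19 mm wide; open, the fingers measure 130 mm over their backs; the gripper's body (75 mm by 190 mm) begins 47 mm behind the grasp point.
Start: joints at [-1.282, 0.342, 1.524, -0, 1.275, -0.146], TCP at [221.169, -476.161, 226.741] pointing down, gripper open.
Joint ranges: [-2.53, 2.53], [-0.77, 2.02], [0.04, 2.7], [-1, 4.14], [0.28, 2.66], [-3.11, 3.11]. Speed limits (rad/s): [2.57, 2.57, 3.14, 3.14, 3.14, 3.14].

INTERFACE

Orientations are given as [roll, pitch, yaw] about the fixed x, y, z axes, in that order (R = Rz(yaw) Ry(pitch) Rx(roll)).
In Python, from plant import bot gives the robot as it stands. The module is installed in compiled form; this text tells all that it offers.
- The arm moves only by the shell command python3 -m jog 'ROWS' [OPENING]. ROWS is JSON, a list of rows, each a list of 6 numbers: the shift along the tool's x, y, z in mm, then the turn, a rotation vector about the tool's x, y, z in rad. In form: [[dx, dy, dz, rx, ry, rz], ...]. A call has 1 to 12 rows; each row shifts and turns the commanded pose from where the row before left it, along the tool's axes as they then stand; what a row does not reach is not made up. A row lasts 1/10 s, in which the tool goes at most 50 mm and 8.59 degrees, less where a joint would pass 70% of its speed; a pose out of reach is approached as far as the arm can. A call with a gripper value outside its range is refused whole. OPENING is the opening in per cent of the stroke, from 0 (shut) to 100 (fully open), set as the call begins (- or left out, the last holds). The fingers move at their own pace and stop on an object; the grip force is fixed at half the most. Time passes only in rows, so rows that do not move let the fingers close. It gives the time, the measured TCP pose, the force, the opening and the grip force at its end, in the units of the state.
- bot.get_obs(): the state, without advancing time (a new reading comes with each control period).
- bot.capture(name): name is "scene" or "top"; returns the picture (384x512x3 uint8, red, green, blue); there is no depth.
- bot.camera_model(name): a dict with "fx", "fy", "cx", "cy" (pixels), "position" and "orientation" of the camera in the world. Camera axes: x right, y down, z forward; pixel columns grow to the right and rows downward; lengths in mm; the calibration is good to about 2 mm. A picture is of the moment at which its call begins. camera_model takes no time and is no camera call.
- bot.close_job(): hands the job in; it is judged then, once.
Trained networks look in the newest picture that a camera, given by its name, has taken for a name from the list of things; names that differ only in an ending like _2 or _b are one class to them, and where a whole thing is asked for, a point or a joint stands for the part that bears it (a point fixed in the world has none). Each returns a list of dicts, best first, with "p" (0 to 1); they miss things now and then, are a little off and sometimes report something else, mostly with a low value. They report only what shows in the picture. A call takes as long as a camera call. They do not tell look-alikes from the thing itself.
- bot.outline_of(target, camera): "mask" (384x512 bool, what is visible of it) and "pixel" ([column, row] in pixels, amid what is visible of it).
The state is a dict: "time": time; "joint_positions": joint angles; "dq": joint speeds; "tau": joint torques, N m; "tool_pos": TCP position; "tcp_rot": TCP orientation; "contact_force": force on the tool from outside, world axes, zero at the start; "moment": the same for the moment, N m; "grip_width": finger opening in mm; "finger_force": force on a finger pad.
Only numpy, scipy, OpenCV 4.12 (cv2) and the standard library are available. Lean on these libraries where they do the work, as an engineer would, in place of code of your own. Each camera call takes 0.05 s, during which the arm holds its last target. There are 200 camera calls.

TASK

Set all the used metal sample cups that stand on the bench into the tip tray while it is still clamped down. Then turn the clamp knob to free the tray, lift the tray by its handle until every cup has slid out into the wash basket, lower the tray gently all the way down without letting it drop, and turn the knob fully back to clamp it again. Leave the solvent bottle, the beaker and the cardboard box alone.

Things in the scene. Friction and masses are not known exactly. Their poses are not given: they have to be found in the camera images.
- loader: White fixed stand on the bench that carries tray, knob and basket. Origin on the bench under the tray's middle; +x points away from the robot to the basket, z up. In its frame the tray's hinge line runs along y at x = +95, z = 95 mm; the knob's axis is vertical at x = -75, y = -192 mm on a housing 50 x 62 mm, 113 mm high.
- tip_tray (a joint): Tilt of the aluminium tray in rad: 0 = level and fully down, grows as the handle is lifted, stop at 1.15. The tray weighs 0.5 kg, falls back by its own weight if let go (lightly damped hinge). Cups slide off at roughly 0.5 to 1.0 rad. While clamped it cannot be lifted.
- tray_hinge (a point): Point on the hinge axis, at the middle of the tray's width, level with the top of the tray's floor (95 mm above the bench). The axis runs along the loader's y.
- tray_handle (a point): Middle of the steel round handle bar on the tray's free edge (the side nearest the robot): bar 12 mm thick, 96 mm long along the loader's y, 236 mm from the hinge line and 12 mm above the tray floor's plane; 48 mm of free room between bar and the tray wall, two arms at its ends.
- tray_floor (a point): Centre of the tray's inner floor, on its upper face, 90 mm from the hinge line; moves and tilts with the tray. x points to the hinge side, y sideways, z out of the floor. The floor is 196 (x) by 208 mm (y), with walls 28 mm high and 4 mm thick on the two sides and the handle side; open on the hinge side, over the basket.
- basket: Open steel wash basket fixed beyond the hinge, 200 (x) x 260 (y) mm, floor 4 mm thick, walls 4 mm thick and 60 mm high under the tray's lip, 85 mm at the sides, 100 mm at the far side. Origin at the centre of its underside, axes as the loader's.
- clamp_knob (a joint): Angle of the clamp knob (aluminium bar on a black disc) in rad: 0 = tray clamped (a flat steel bolt covers the tab on the tray's right side), 1.4 = stop, fully free. It grows counter-clockwise seen from above and stays where it is left (about 0.06 N m of friction). It draws the bolt back 23 mm per rad; the tray is free above about 0.9.
- knob_grip (a point): Point on the knob's axis, 30 mm above its housing: where to grip. The grip is an upright bar 46 mm long, 12 mm thick, standing from 8 mm above the housing (on a disc of 48 mm diameter) to 40 mm above it. The bar lies along the loader's x at 0 and turns with the knob.
- bolt_tip (a point): Top of the tip of the steel bolt; it moves sideways along the loader's y by 32 mm from clamped to free.
- cup0: Used sample cup: closed squat aluminium cylinder with a steel rim, 36 mm diameter, 30 mm high, about 60 g; origin at the centre of its underside, z along its axis, upright at the start. From 3 to 5 cups are there (None: absent).
- cup1: Used sample cup: closed squat aluminium cylinder with a steel rim, 36 mm diameter, 30 mm high, about 60 g; origin at the centre of its underside, z along its axis, upright at the start. From 3 to 5 cups are there (None: absent).
- cup2: Used sample cup: closed squat aluminium cylinder with a steel rim, 36 mm diameter, 30 mm high, about 60 g; origin at the centre of its underside, z along its axis, upright at the start. From 3 to 5 cups are there (None: absent).
- cup3: Used sample cup: closed squat aluminium cylinder with a steel rim, 36 mm diameter, 30 mm high, about 60 g; origin at the centre of its underside, z along its axis, upright at the start. From 3 to 5 cups are there (None: absent).
- cup4: Used sample cup: closed squat aluminium cylinder with a steel rim, 36 mm diameter, 30 mm high, about 60 g; origin at the centre of its underside, z along its axis, upright at the start. From 3 to 5 cups are there (None: absent).
- solvent: Bystander: glass solvent bottle with blue cap, 76 mm diameter, 150 mm high; origin at the centre of its underside.
- beaker: Bystander: glass beaker, 72 mm diameter, 85 mm high; origin at the centre of its underside.
- septa_box: Bystander: cardboard box 70 x 100 x 40 mm; origin at the centre of its underside.
There are look-alikes about, which are no part of the job. Leave any orange or pink look-alike of the cup3 alone.

How it is judged (in metres and radians):
On the way, in this order (a step that is already met when the one before it is completed fails the run):
1. all cups lie released in the tray, which is down and clamped (x of cup0 in the frame of tray_floor between -0.105 and 0.105 m and y of cup0 in the frame of tray_floor between -0.108 and 0.108 m and z of cup0 in the frame of tray_floor between -0.01 and 0.05 m and x of cup1 in the frame of tray_floor between -0.105 and 0.105 m and y of cup1 in the frame of tray_floor between -0.108 and 0.108 m and z of cup1 in the frame of tray_floor between -0.01 and 0.05 m and x of cup2 in the frame of tray_floor between -0.105 and 0.105 m and y of cup2 in the frame of tray_floor between -0.108 and 0.108 m and z of cup2 in the frame of tray_floor between -0.01 and 0.05 m and x of cup3 in the frame of tray_floor between -0.105 and 0.105 m and y of cup3 in the frame of tray_floor between -0.108 and 0.108 m and z of cup3 in the frame of tray_floor between -0.01 and 0.05 m and x of cup4 in the frame of tray_floor between -0.105 and 0.105 m and y of cup4 in the frame of tray_floor between -0.108 and 0.108 m and z of cup4 in the frame of tray_floor between -0.01 and 0.05 m and value of joint tip_tray below 0.06 rad and value of joint clamp_knob below 0.4 rad and contact force between the fingers and cup0 below 0.1 N and contact force between the fingers and cup1 below 0.1 N and contact force between the fingers and cup2 below 0.1 N and contact force between the fingers and cup3 below 0.1 N and contact force between the fingers and cup4 below 0.1 N), for 0.2 s.
2. the clamp is freed with the tray down (value of joint clamp_knob above 0.9 rad and value of joint tip_tray below 0.06 rad), for 0.1 s.
3. the tray is lifted with cups on it (value of joint tip_tray above 0.12 rad and ((x of cup0 in the frame of tray_floor between -0.105 and 0.105 m and y of cup0 in the frame of tray_floor between -0.108 and 0.108 m and z of cup0 in the frame of tray_floor between -0.01 and 0.05 m) or (x of cup1 in the frame of tray_floor between -0.105 and 0.105 m and y of cup1 in the frame of tray_floor between -0.108 and 0.108 m and z of cup1 in the frame of tray_floor between -0.01 and 0.05 m) or (x of cup2 in the frame of tray_floor between -0.105 and 0.105 m and y of cup2 in the frame of tray_floor between -0.108 and 0.108 m and z of cup2 in the frame of tray_floor between -0.01 and 0.05 m) or (x of cup3 in the frame of tray_floor between -0.105 and 0.105 m and y of cup3 in the frame of tray_floor between -0.108 and 0.108 m and z of cup3 in the frame of tray_floor between -0.01 and 0.05 m) or (x of cup4 in the frame of tray_floor between -0.105 and 0.105 m and y of cup4 in the frame of tray_floor between -0.108 and 0.108 m and z of cup4 in the frame of tray_floor between -0.01 and 0.05 m))), for 0.05 s.
4. the tray is up and every cup is in the basket (x of cup0 in the frame of basket between -0.1 and 0.1 m and y of cup0 in the frame of basket between -0.13 and 0.13 m and z of cup0 in the frame of basket between -0.005 and 0.085 m and x of cup1 in the frame of basket between -0.1 and 0.1 m and y of cup1 in the frame of basket between -0.13 and 0.13 m and z of cup1 in the frame of basket between -0.005 and 0.085 m and x of cup2 in the frame of basket between -0.1 and 0.1 m and y of cup2 in the frame of basket between -0.13 and 0.13 m and z of cup2 in the frame of basket between -0.005 and 0.085 m and x of cup3 in the frame of basket between -0.1 and 0.1 m and y of cup3 in the frame of basket between -0.13 and 0.13 m and z of cup3 in the frame of basket between -0.005 and 0.085 m and x of cup4 in the frame of basket between -0.1 and 0.1 m and y of cup4 in the frame of basket between -0.13 and 0.13 m and z of cup4 in the frame of basket between -0.005 and 0.085 m and value of joint tip_tray above 0.4 rad), for 0.1 s.
5. the tray is fully down again with the clamp still free (value of joint tip_tray below 0.04 rad and value of joint clamp_knob above 0.7 rad), for 0.1 s.
At the end, for the whole second after the job is handed in: Every cup is at rest inside the wash basket, the tray is down (under 0.04 rad), the knob is turned back to clamp (under 0.25 rad), and the bottle, beaker and box are within 30 mm of where they were (x of cup0 in the frame of basket between -0.1 and 0.1 m and y of cup0 in the frame of basket between -0.13 and 0.13 m and z of cup0 in the frame of basket between -0.005 and 0.085 m and x of cup1 in the frame of basket between -0.1 and 0.1 m and y of cup1 in the frame of basket between -0.13 and 0.13 m and z of cup1 in the frame of basket between -0.005 and 0.085 m and x of cup2 in the frame of basket between -0.1 and 0.1 m and y of cup2 in the frame of basket between -0.13 and 0.13 m and z of cup2 in the frame of basket between -0.005 and 0.085 m and x of cup3 in the frame of basket between -0.1 and 0.1 m and y of cup3 in the frame of basket between -0.13 and 0.13 m and z of cup3 in the frame of basket between -0.005 and 0.085 m and x of cup4 in the frame of basket between -0.1 and 0.1 m and y of cup4 in the frame of basket between -0.13 and 0.13 m and z of cup4 in the frame of basket between -0.005 and 0.085 m and value of joint tip_tray below 0.04 rad and value of joint clamp_knob below 0.25 rad and linear speed of each of cup0, cup1, cup2, cup3, cup4 below 0.03 m/s and distance of each of solvent, beaker, septa_box from where it was at the start of the episode below 0.03 m); the robot touches nothing.
It fails at once if the tray drops: it comes down faster than 1.5 rad/s (0.35 m/s at the handle) (velocity of joint tip_tray below -1.5 rad/s).
It fails at once if the solvent is pushed more than 40 mm or knocked over (distance of solvent from where it was at the start of the episode above 0.04 m or angle between solvent's own z axis and vertical above 0.5 rad).
It fails at once if the beaker is pushed more than 40 mm or knocked over (distance of beaker from where it was at the start of the episode above 0.04 m or angle between beaker's own z axis and vertical above 0.5 rad).
It fails at once if the septa_box is pushed more than 40 mm or knocked over (distance of septa_box from where it was at the start of the episode above 0.04 m or angle between septa_box's own z axis and vertical above 0.5 rad).
Of cup0, cup1, cup2, cup3, cup4 only 3 to 5 are there at a start; the rules pass over those that are not, and their reading is None.
At some moment in a run one of cup0, cup1, cup2, cup3, cup4 may be knocked a few centimetres aside while the robot is not near it.
It also fails if it takes over 200 s, if anything falls off the work surface, if the arm or the gripper's body presses on something with over 40 N, if the wrist force passes 120 N, or if a joint passes its speed limit or range.

## Working session

There is one attempt and no reset: what is moved stays moved. The work goes in short steps, Python scripts to look and compute and a shell command to move; the robot and the scene stay as the last step left them, time stands still between calls to the robot, and variables do not carry over. Pictures are saved under pics/ and viewed, at most 17 in all, crops included, and the job is handed in when it is done.

```bash
mkdir -p pics
cat > h.py <<'E'
import numpy as np,cv2
from plant import bot
from scipy.spatial.transform import Rotation as R
def cam(n):
    c=bot.camera_model(n);o=np.array(c["orientation"],float)
    r=R.from_euler('xyz',o).as_matrix() if o.size==3 else (o if o.shape==(3,3) else R.from_quat(o).as_matrix())
    return c,r,np.array(c["position"],float)
def ray(n,px,z):
    c,r,p=cam(n);d=r@np.array([(px[0]-c["cx"])/c["fx"],(px[1]-c["cy"])/c["fy"],1])
    return p+d*(z-p[2])/d[2]
def proj(n,P):
    c,r,p=cam(n);q=r.T@(np.array(P)-p);return [c["cx"]+c["fx"]*q[0]/q[2],c["cy"]+c["fy"]*q[1]/q[2]]
def save(n,f,box=None,s=1):
    im=bot.capture(n)
    if box: im=im[box[1]:box[3],box[0]:box[2]]
    im=cv2.resize(im,None,fx=s,fy=s,interpolation=cv2.INTER_CUBIC)
    cv2.imwrite('pics/'+f,im[:,:,::-1])
E
python3 - <<'E'
from h import *
print(bot.camera_model("top"),bot.camera_model("scene"))
save("top","t1.png",s=1.5);save("scene","s1.png",s=1.5)
for t in ["cup0","clamp_knob","tray_handle","tray_floor","basket","solvent","beaker","septa_box","bolt_tip"]:
  for n in ["top","scene"]:
    for d in bot.outline_of(t,n):
        ys,xs=np.nonzero(d["mask"]);print(t,n,round(d["p"],2),np.round(d["pixel"],1),len(xs),xs.min(),xs.max(),ys.min(),ys.max())
E
```

```text
{'fx': 413.2328262439827, 'fy': 413.2328262439827, 'cx': 252.1100772277551, 'cy': 188.39032210391346, 'position': array([ 476.79344822,  -30.98190279, 1258.61906584]), 'orientation': array([-3.07792685, -0.01291199, -1.59913647])} {'fx': 448.6204885340244, 'fy': 448.6204885340244, 'cx': 255.0267374385291, 'cy': 189.27718118530302, 'position': array([1054.68042471, -659.94013047, 1065.08592103]), 'orientation': array([-2.44155685, -0.01478727,  0.66882379])}
cup0 top 0.73 [124.7 192.1] 173 121 136 185 198
cup0 scene 0.61 [313.7 182.5] 164 306 319 177 192
cup0 scene 0.6 [225.7 214.8] 6015 172 282 173 266
cup0 scene 0.51 [347.7 186.4] 155 342 354 179 193
cup0 scene 0.45 [269.  150.3] 136 262 273 146 159
clamp_knob top 0.74 [285.9 185.6] 5976 244 330 143 236
clamp_knob top 0.68 [354.2 207.8] 225 348 364 197 213
clamp_knob top 0.25 [152.9 157.1] 138 145 158 152 164
clamp_knob scene 0.52 [154.4 246.7] 306 145 163 235 256
tray_handle top 0.9 [283.  184.6] 5734 244 327 145 237
tray_handle scene 0.72 [227.1 216.8] 5791 173 282 174 265
tray_floor top 0.86 [285.1 182.9] 5565 245 326 146 235
tray_floor top 0.71 [354.1 208.5] 265 347 364 196 213
tray_floor scene 0.75 [225.  216.3] 6070 172 282 172 266
basket top 0.86 [276.3 112.2] 6458 231 325 74 155
basket scene 0.6 [289.  270.2] 8538 227 350 208 334
solvent top 0.73 [404.  164.7] 815 387 424 150 178
solvent top 0.72 [335.  208.4] 129 327 345 203 210
solvent scene 0.97 [139.1 335.4] 1487 120 160 314 362
solvent scene 0.33 [290.1 270.6] 8422 227 349 209 333
beaker top 0.79 [384.6 258.8] 649 373 403 246 272
beaker scene 0.56 [ 86.6 253. ] 905 71 103 238 275
septa_box top 0.62 [ 96.2 158.6] 835 77 117 144 175
septa_box scene 0.77 [353.6 144.4] 733 337 374 129 158
bolt_tip top 0.59 [282.5 183.5] 5747 245 327 143 236
bolt_tip scene 0.66 [171.1 235.6] 135 162 178 228 241
bolt_tip scene 0.39 [154.  246.1] 340 144 163 236 257
```

View pics/t1.png

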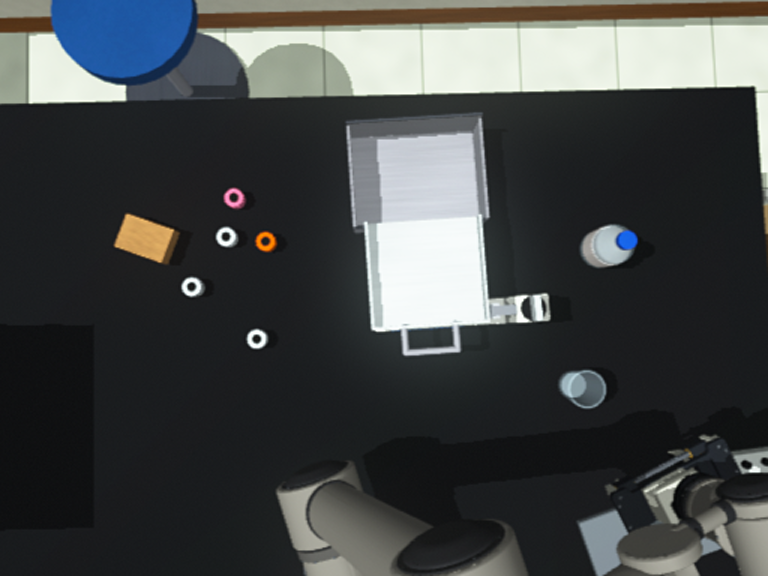

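View pics/s1.png

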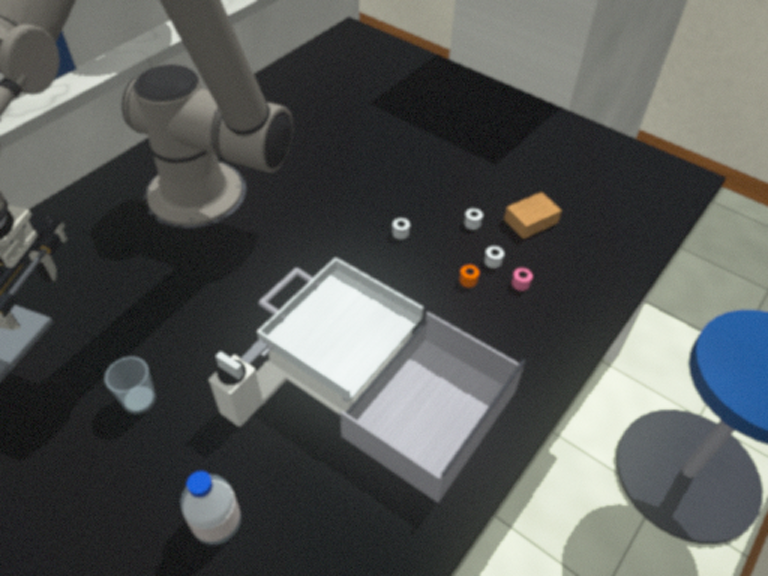

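The top view (1.5x) shows three white/metal cups at (227,237), (193,287) and (257,339). The pink (234,198) and orange (266,241) ones are look-alikes. The three colourless ones fit "aluminium with steel rim". I'll confirm this in an enlarged crop and measure.

Run:
```python
from h import *
im=bot.capture("top")
a=im[100:260,60:380];cv2.imwrite('pics/c1.png',cv2.resize(a,None,fx=2.5,fy=2.5,interpolation=cv2.INTER_CUBIC)[:,:,::-1])
hsv=cv2.cvtColor(im,cv2.COLOR_RGB2HSV)
m=(hsv[...,2]>90).astype(np.uint8);m[:,:60]=0;m[:,200:]=0;m[:120]=0;m[250:]=0
n,l,s,c=cv2.connectedComponentsWithStats(m)
for i in range(1,n):
    if s[i,4]<60: continue
    mm=l==i;print(s[i],c[i].round(1),np.median(hsv[mm],0),"x,y at z=22:",ray("top",c[i],22).round(1))
b=im[130:260,225:385];cv2.imwrite('pics/c2.png',cv2.resize(b,None,fx=4.6,fy=4.6,interpolation=cv2.INTER_CUBIC)[:,:,::-1])
```

```text
[149 125  14  14 138] [155.8 131.9] [169. 118. 226.] x,y at z=22: [733.9 236.4  22. ]
[ 76 142  43  33 857] [ 96.1 158.3] [ 17. 143. 213.] x,y at z=22: [658.3 415.9  22. ]
[144 151  14  14 131] [150.7 157.7] [ 90.  14. 228.] x,y at z=22: [655.9 252.6  22. ]
[170 154  14  14 135] [176.7 160.8] [ 14. 255. 237.] x,y at z=22: [644.6 174.9  22. ]
[121 185  15  13 133] [128.  190.9] [ 90.  13. 231.] x,y at z=22: [557.8 321.6  22. ]
[164 219  14  14 129] [170.8 225.5] [ 90.  14. 235.] x,y at z=22: [451.1 195.7  22. ]
```

View pics/c1.png

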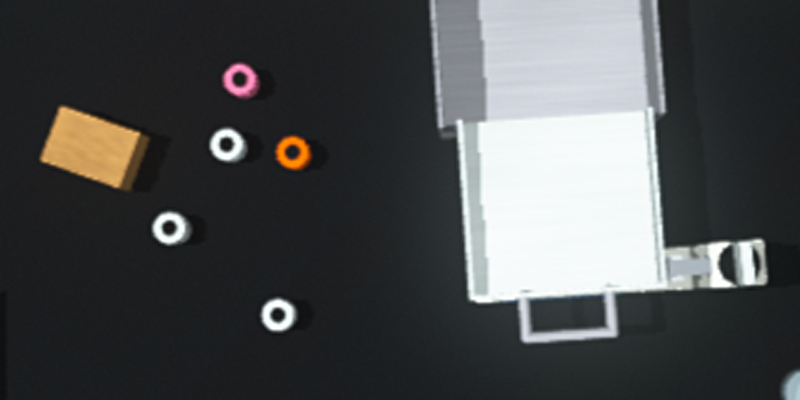

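View pics/c2.png

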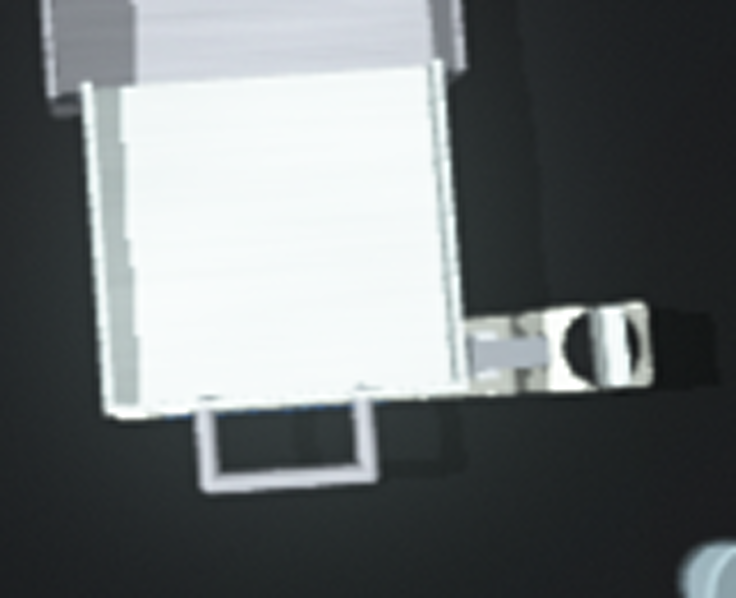

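```bash
cat >> h.py <<'E'
def st():
    o=bot.get_obs();return np.array(o["tool_pos"]),R.from_euler('xyz',o["tcp_rot"])
def delta(P,yaw=None):
    p,r=st();d=r.inv().apply(np.array(P)-p)
    out=[d.round(1)]
    if yaw is not None:  # tool y axis heading, mod pi
        y=r.apply([0,1,0]);a=np.arctan2(y[1],y[0]);e=(yaw-a+np.pi/2)%np.pi-np.pi/2
        out.append("rz(tool) %.3f"%(-e))
    return out
E
python3 - <<'E'
from h import *
from scipy.optimize import least_squares
L=[[-141,48,107],[-141,-48,107],[-75,-192,153],[-95,106,123],[-95,-106,123],[103,106,123],[103,-106,123]]
px=[[207,485],[373,475],[613,345],[110,413],[464,385],[87,84],[437,64]]
px=[[225+a/4.6,130+b/4.6] for a,b in px]
W=np.array([ray("top",p,l[2])[:2] for p,l in zip(px,L)]);L=np.array(L)[:,:2]
def f(v):
    c,s=np.cos(v[2]),np.sin(v[2]);return (L@np.array([[c,s],[-s,c]])+v[:2]-W).ravel()
s=least_squares(f,[550,-100,0],loss='soft_l1',f_scale=3);print(s.x,f(s.x).reshape(-1,2).round(1))
v=s.x;c,n=np.cos(v[2]),np.sin(v[2])
for nm,q in dict(handle=(-141,0),knob=(-75,-192),floor=(5,0),hinge=(95,0)).items(): print(nm,(v[:2]+[c*q[0]-n*q[1],n*q[0]+c*q[1]]).round(1))
o=bot.get_obs();print(o)
print(st()[1].as_matrix().round(3))
E
```

```text
[ 5.61405764e+02 -1.38035202e+02  4.01802157e-02] [[ 0.9 -1.9]
 [ 1.7  2.6]
 [-0.2 -2.2]
 [-0.6  0.6]
 [-2.7  0.7]
 [-0.7  0.2]
 [ 1.2 -0. ]]
handle [ 420.5 -143.7]
knob [ 494.2 -332.9]
floor [ 566.4 -137.8]
hinge [ 656.3 -134.2]
{'time': 1.05, 'joint_positions': array([-1.28201222e+00,  3.41983780e-01,  1.52411566e+00, -9.47630949e-06,
        1.27539226e+00, -1.45996759e-01]), 'dq': array([-0.00040469,  0.00163005,  0.00143501,  0.00097598,  0.00204243,
       -0.00013548]), 'tau': array([-1.42456720e-03, -4.31151438e+01, -2.44482744e+01,  7.19125033e-02,
        4.80954302e-02, -1.00471431e-05]), 'tool_pos': array([ 221.15911995, -476.1595255 ,  226.74345893]), 'tcp_rot': array([3.14149409e+00, 2.36564284e-05, 4.34783627e-01]), 'contact_force': array([-0.22876619, -0.13300059,  0.22789046]), 'moment': array([-0.02076341, -0.00432369, -0.01912318]), 'finger_force': 0.0, 'grip_width': 92.03904900749247}
[[ 0.907  0.421  0.   ]
 [ 0.421 -0.907 -0.   ]
 [-0.     0.    -1.   ]]
```

Confirmed: three colourless cups at world (656,253), (558,322) and (451,196), and the knob is clamped. I'll orient the tool to yaw 0 and head to the nearest cup.

```bash
python3 -m jog '[[0,0,0,0,0,0.109],[0,0,0,0,0,0.109],[0,0,0,0,0,0.109],[0,0,0,0,0,0.108],[28,-40,0,0,0,0],[28,-40,0,0,0,0],[28,-40,0,0,0,0],[28,-40,0,0,0,0],[28,-40,0,0,0,0],[28,-40,0,0,0,0],[28,-40,0,0,0,0],[28,-40,0,0,0,0]]' 60; python3 -m jog '[[0,-40,0,0,0,0],[0,-40,0,0,0,0],[0,-40,0,0,0,0],[0,-40,0,0,0,0],[0,-40,0,0,0,0],[0,-40,0,0,0,0],[0,-40,0,0,0,0],[0,-40,0,0,0,0],[0,0,40,0,0,0],[0,0,40,0,0,0],[0,0,40,0,0,0],[0,0,0,0,0,0]]'; python3 -c "
from h import *
print(delta([451,196,8],-1.5708))"
```

```text
time: 2.25
tool_pos: [446.1, -154.4, 227.0]
tcp_rot: [3.141, -0.001, -0.0]
contact_force: [1.1, 0.2, -0.9]
grip_width: 54.8
finger_force: 0.0
time: 3.45
tool_pos: [441.9, 163.2, 102.7]
tcp_rot: [3.14, 0.01, 0.0]
contact_force: [0.6, 0.1, 1.0]
grip_width: 55.0
finger_force: 0.0
[array([ 10. , -33. ,  94.6]), 'rz(tool) 0.000']
```

```bash
python3 -m jog '[[6,-16,0,0,0,0],[0,-16,10,0,0,0],[0,0,30,0,0,0],[0,0,30,0,0,0],[0,0,20,0,0,0],[0,0,10,0,0,0],[0,0,2.7,0,0,0],[0,0,0,0,0,0],[0,0,0,0,0,0]]';python3 -m jog '[[0,0,0,0,0,0],[0,0,0,0,0,0],[0,0,0,0,0,0],[0,0,0,0,0,0],[0,0,0,0,0,0]]' 0; python3 -c "
from h import *
save('top','t2.png',(90,110,290,260),4)"
```

```text
time: 4.35
tool_pos: [452.3, 196.0, 5.3]
tcp_rot: [-3.141, -0.002, -0.0]
contact_force: [-0.3, 0.9, 0.4]
grip_width: 55.1
finger_force: 0.0
time: 4.85
tool_pos: [451.5, 195.8, 4.4]
tcp_rot: [-3.142, -0.001, -0.0]
contact_force: [-1.6, -0.0, 5.5]
grip_width: 35.6
finger_force: 30.0
```

View pics/t2.png

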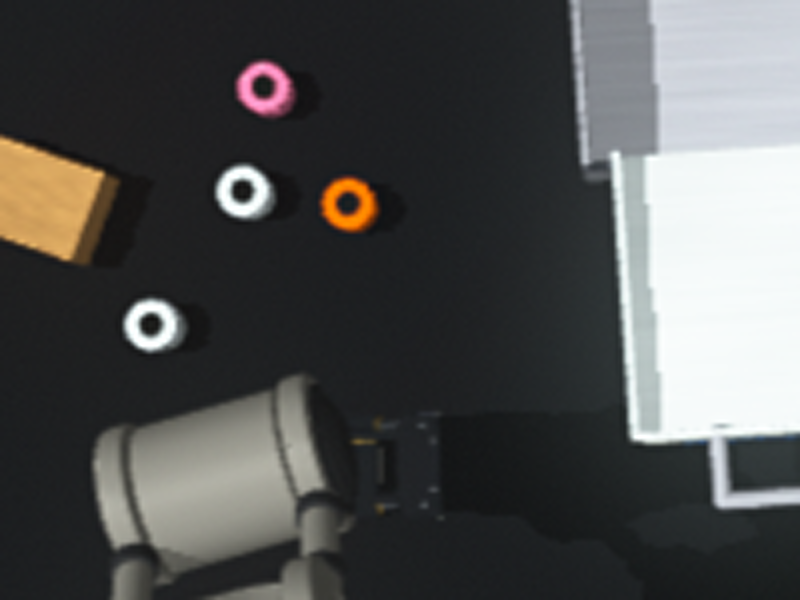

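The picture shows the first cup gripped (width 35.6). The other two white cups are unmoved at original pixels (151,158) and (128,191). Carrying the first to the tray.

```bash
python3 -m jog '[[0,0,-35,0,0,0],[0,0,-45,0,0,0],[0,0,-45,0,0,0],[0,0,-45,0,0,0],[8.2,42,0,0,0,0],[8.2,42,0,0,0,0],[8.2,42,0,0,0,0],[8.2,42,0,0,0,0],[8.2,42,0,0,0,0],[8.2,42,0,0,0,0],[8.2,42,0,0,0,0],[8.2,42,0,0,0,0]]'; python3 -m jog '[[0,0,0,0,0,0],[0,0,0,0,0,0],[0,0,0,0,0,0],[0,0,30,0,0,0],[0,0,25,0,0,0],[0,0,10,0,0,0],[0,0,6,0,0,0],[0,0,0,0,0,0],[0,0,0,0,0,0]]'
```

```text
time: 6.1
tool_pos: [516.6, -141.9, 173.6]
tcp_rot: [-3.141, 0.001, -0.0]
contact_force: [0.7, 0.2, -0.7]
grip_width: 35.5
finger_force: 30.0
time: 7.0
tool_pos: [517.5, -140.2, 104.0]
tcp_rot: [3.141, -0.002, 0.0]
contact_force: [0.4, 0.4, -0.2]
grip_width: 35.4
finger_force: 30.0
```

```bash
python3 -m jog '[[0,0,2,0,0,0],[0,0,1,0,0,0],[0,0,0,0,0,0],[0,0,0,0,0,0]]'; python3 -m jog '[[0,0,0,0,0,0],[0,0,0,0,0,0],[0,0,0,0,0,0],[0,0,0,0,0,0],[0,0,-15,0,0,0],[0,0,-30,0,0,0],[0,0,-30,0,0,0],[0,0,-15,0,0,0],[4,-46,0,0,0,0],[4,-46,0,0,0,0],[4,-46,0,0,0,0],[4,-46,0,0,0,0]]' 60;  python3 -m jog '[[4,-46,0,0,0,0],[5,-46,0,0,0,0],[5,-46,0,0,0,0],[5,-46,0,0,0,0],[6,-46,0,0,0,0],[0,-1.8,0,0,0,0],[0,0,0,0,0,0],[0,0,40,0,0,0],[0,0,40,0,0,0],[0,0,40,0,0,0],[0,0,0,0,0,0]]'; python3 -c "
from h import *
save('top','t3.png',(90,110,350,260),3)
print(delta([557.8,321.6,4]))"
```

```text
time: 7.4
tool_pos: [516.9, -140.3, 100.2]
tcp_rot: [3.141, -0.0, -0.0]
contact_force: [0.1, -0.7, -1.3]
grip_width: 35.6
finger_force: 30.0
time: 8.6
tool_pos: [532.8, 45.4, 190.2]
tcp_rot: [3.141, -0.0, -0.001]
contact_force: [0.5, 0.1, 0.9]
grip_width: 55.1
finger_force: 0.0
time: 9.7
tool_pos: [554.4, 272.5, 64.7]
tcp_rot: [3.137, 0.011, -0.002]
contact_force: [-0.3, 0.4, 1.2]
grip_width: 55.1
finger_force: 0.0
[array([  1.6, -48.2,  64. ])]
```

View pics/t3.png

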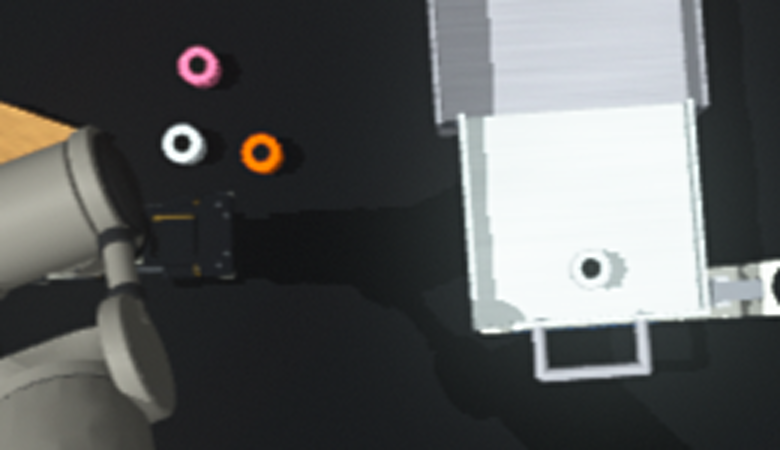

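First cup stands upright in the tray at crop (592,268). Going to the second.

```bash
python3 -m jog '[[0,-30,0,0,0,0],[0,-16,0,0,0,0],[0,0,0,0,0,0],[0,0,30,0,0,0],[0,0,20,0,0,0],[0,0,12,0,0,0],[0,0,4,0,0,0],[0,0,0,0,0,0],[0,0,0,0,0,0]]'; python3 -m jog '[[0,0,0,0,0,0],[0,0,0,0,0,0],[0,0,0,0,0,0],[0,0,0,0,0,0],[0,0,0,0,0,0],[0,0,-35,0,0,0],[0,0,-45,0,0,0],[0,0,-45,0,0,0],[0,0,-45,0,0,0],[0,0,0,0,0,0]]' 0
```

```text
time: 10.65
tool_pos: [558.8, 321.7, 5.2]
tcp_rot: [-3.141, -0.002, -0.0]
contact_force: [-0.9, 0.2, 0.1]
grip_width: 55.3
finger_force: 0.0
time: 11.65
tool_pos: [561.0, 323.0, 181.5]
tcp_rot: [-3.137, -0.012, -0.0]
contact_force: [1.1, 0.6, -0.5]
grip_width: 35.3
finger_force: 30.0
```

```bash
python3 -m jog '[[0.9,45.9,0,0,0,0],[0.9,45.9,0,0,0,0],[0.9,45.9,0,0,0,0],[0.9,45.9,0,0,0,0],[0.9,45.9,0,0,0,0],[0.9,45.9,0,0,0,0],[0.9,45.9,0,0,0,0],[0.9,45.9,0,0,0,0],[0.9,45.9,0,0,0,0],[0.9,45.9,0,0,0,0],[0,0,0,0,0,0],[0,0,0,0,0,0]]'; python3 -m jog '[[0,0,0,0,0,0],[0,0,30,0,0,0],[0,0,25,0,0,0],[0,0,10,0,0,0],[0,0,6,0,0,0],[0,0,2,0,0,0],[0,0,1,0,0,0],[0,0,0,0,0,0],[0,0,0,0,0,0]]';python3 -m jog '[[0,0,0,0,0,0],[0,0,0,0,0,0],[0,0,0,0,0,0],[0,0,0,0,0,0],[0,0,-15,0,0,0],[0,0,-30,0,0,0],[0,0,-30,0,0,0],[0,0,-15,0,0,0],[0,0,0,0,0,0]]' 60
```

```text
time: 12.85
tool_pos: [566.2, -138.3, 172.9]
tcp_rot: [-3.141, 0.002, -0.003]
contact_force: [-0.0, -0.5, 0.2]
grip_width: 35.5
finger_force: 30.0
time: 13.75
tool_pos: [567.2, -137.6, 100.8]
tcp_rot: [3.141, -0.001, -0.0]
contact_force: [0.4, -0.8, -0.6]
grip_width: 35.1
finger_force: 30.0
time: 14.65
tool_pos: [568.1, -137.9, 192.6]
tcp_rot: [3.14, -0.005, -0.0]
contact_force: [-0.6, 0.1, -0.0]
grip_width: 54.8
finger_force: 0.0
```

```bash
python3 - <<'E'
from h import *
im=bot.capture("top")
hsv=cv2.cvtColor(im,cv2.COLOR_RGB2HSV)
m=(hsv[...,2]>90).astype(np.uint8);m[:,:60]=0;m[:,200:]=0;m[:120]=0;m[250:]=0
n,l,s,c=cv2.connectedComponentsWithStats(m)
for i in range(1,n):
    if s[i,4]<60: continue
    mm=l==i;print(s[i],c[i].round(1),np.median(hsv[mm],0),ray("top",c[i],22).round(1))
E
python3 -m jog '[[9.9,-43.3,0,0,0,0],[9.9,-43.3,0,0,0,0],[9.9,-43.3,0,0,0,0],[9.9,-43.3,0,0,0,0],[9.9,-43.3,0,0,0,0],[9.9,-43.3,0,0,0,0],[9.9,-43.3,0,0,0,0],[9.9,-43.3,0,0,0,0],[9.9,-43.3,0,0,0,0],[0,0,0,0,0,0],[0,0,40,0,0,0],[0,0,40,0,0,0]]'
```

```text
[149 125  14  14 138] [155.8 131.9] [169.  116.5 229.5] [733.9 236.4  22. ]
[ 76 142  43  33 878] [ 96.5 158.4] [ 18. 142. 217.] [658.  414.8  22. ]
[144 151  14  14 132] [150.7 157.7] [ 90.   13.  231.5] [655.9 252.8  22. ]
[170 154  15  14 137] [176.8 160.8] [ 14. 255. 238.] [644.5 174.8  22. ]
time: 15.9
tool_pos: [655.9, 252.3, 108.4]
tcp_rot: [3.141, -0.001, 0.0]
contact_force: [0.9, 0.7, -0.5]
grip_width: 55.0
finger_force: 0.0
```

```bash
python3 -m jog '[[0,0,30,0,0,0],[0,0,30,0,0,0],[0,0,20,0,0,0],[0,0,16,0,0,0],[0,0,8,0,0,0],[0,0,2,0,0,0],[0,0,0,0,0,0],[0,0,0,0,0,0]]'; python3 -m jog '[[0,0,0,0,0,0],[0,0,0,0,0,0],[0,0,0,0,0,0],[0,0,0,0,0,0],[0,0,0,0,0,0],[0,0,-35,0,0,0],[0,0,-45,0,0,0],[0,0,-45,0,0,0],[0,0,-45,0,0,0],[0,0,0,0,0,0]]' 0;  python3 -m jog '[[-5,43.1,0,0,0,0],[-5,43.1,0,0,0,0],[-5,43.1,0,0,0,0],[-5,43.1,0,0,0,0],[-5,43.1,0,0,0,0],[-5,43.1,0,0,0,0],[-5,43.1,0,0,0,0],[-5,43.1,0,0,0,0],[-5,43.1,0,0,0,0],[0,0,0,0,0,0],[0,0,0,0,0,0],[0,0,0,0,0,0]]'
```

```text
time: 16.7
tool_pos: [656.8, 252.4, 5.3]
tcp_rot: [-3.141, -0.002, -0.0]
contact_force: [1.2, -0.9, -0.3]
grip_width: 54.9
finger_force: 0.0
time: 17.7
tool_pos: [659.2, 253.2, 182.4]
tcp_rot: [-3.138, -0.014, -0.0]
contact_force: [0.5, -0.6, 1.0]
grip_width: 35.2
finger_force: 30.0
time: 18.9
tool_pos: [610.9, -134.7, 173.6]
tcp_rot: [-3.141, 0.001, 0.0]
contact_force: [0.6, 0.1, -0.7]
grip_width: 35.1
finger_force: 30.0
```

```bash
python3 -m jog '[[0,0,30,0,0,0],[0,0,25,0,0,0],[0,0,10,0,0,0],[0,0,6,0,0,0],[0,0,2,0,0,0],[0,0,0,0,0,0],[0,0,0,0,0,0],[0,0,0,0,0,0]]';python3 -m jog '[[0,0,0,0,0,0],[0,0,0,0,0,0],[0,0,0,0,0,0],[0,0,0,0,0,0],[0,0,-15,0,0,0],[0,0,-30,0,0,0],[0,0,-30,0,0,0],[0,0,-15,0,0,0],[0,0,0,0,0,0],[0,0,-30,0,0,0],[0,0,-30,0,0,0]]' 60;python3 -m jog '[[-40,0,0,0,0,-0.04],[-40,0,0,0,0,0],[-40,0,0,0,0,0],[-40,0,0,0,0,0],[-40,0,0,0,0,0],[-20,0,0,0,0,0],[0,0,0,0,0,0],[0,0,0,0,0,0]]'; python3 -c "
from h import *
save('top','t4.png',(60,70,380,260),2.4)
print(delta([494.2,-332.9,250],-1.5306))"
```

```text
time: 19.7
tool_pos: [611.4, -135.8, 102.0]
tcp_rot: [3.141, -0.002, -0.0]
contact_force: [-0.3, -0.4, -0.8]
grip_width: 35.6
finger_force: 30.0
time: 20.8
tool_pos: [610.0, -135.3, 249.4]
tcp_rot: [-3.14, 0.004, -0.0]
contact_force: [0.4, -0.3, 0.6]
grip_width: 55.2
finger_force: 0.0
time: 21.6
tool_pos: [391.3, -142.9, 250.7]
tcp_rot: [-3.142, -0.0, 0.039]
contact_force: [0.5, 0.3, -0.8]
grip_width: 55.3
finger_force: 0.0
[array([ 94.8, 193.9,   0.7]), 'rz(tool) -0.001']
```

View pics/t4.png

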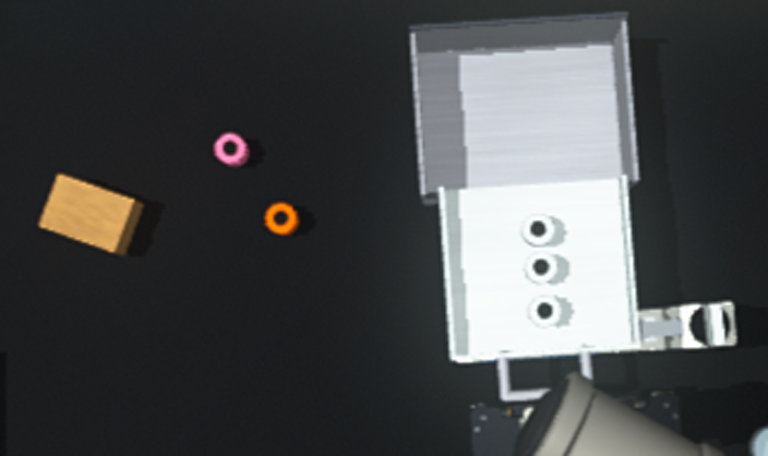

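All three cups stand in the tray, at crop (539,229), (541,268) and (545,311). Next, the knob.

```bash
python3 -m jog '[[19,39,0,0,0,0],[19,39,0,0,0,0],[19,39,0,0,0,0],[19,39,0,0,0,0],[19,38,0,0,0,0],[0,0,20,0,0,0],[0,0,30,0,0,0],[0,0,30,0,0,0],[0,0,0,0,0,0],[0,0,0,0,0,0]]'
python3 - <<'E'
from h import *
print(delta([494.2,-332.9,126],-1.5306),bot.get_obs()["joint_positions"].round(2))
E
python3 -m jog '[[0,0,20,0,0,0],[0,0,14,0,0,0],[0,0,8,0,0,0],[0,0,3,0,0,0],[0,0,0,0,0,0],[0,0,0,0,0,0]]';python3 -m jog '[[0,0,0,0,0,0],[0,0,0,0,0,0],[0,0,0,0,0,0],[0,0,0,0,0,0],[0,0,0,0,0,0]]' 0
```

```text
time: 22.65
tool_pos: [494.5, -332.8, 170.6]
tcp_rot: [-3.141, 0.001, 0.04]
contact_force: [0.1, 0.1, 0.6]
grip_width: 54.8
finger_force: 0.0
[array([-0.2,  0.1, 44.6]), 'rz(tool) 0.000'] [-0.72  0.52  1.4   0.    1.22  0.81]
time: 23.25
tool_pos: [494.3, -333.3, 127.1]
tcp_rot: [3.14, -0.001, 0.04]
contact_force: [0.6, -0.1, 0.4]
grip_width: 55.3
finger_force: 0.0
time: 23.75
tool_pos: [493.7, -332.8, 126.1]
tcp_rot: [3.142, -0.0, 0.04]
contact_force: [0.2, 0.8, 0.0]
grip_width: 19.6
finger_force: 0.0
```

```bash
python3 -m jog '[[0,0,0,0,0,0],[0,0,0,0,0,0],[0,0,0,0,0,0],[0,0,0,0,0,0]]'; python3 -m jog '[[0,0,0,0,0,-0.1],[0,0,0,0,0,-0.1],[0,0,0,0,0,-0.1]]'
```

```text
time: 24.15
tool_pos: [493.7, -330.8, 126.0]
tcp_rot: [-3.138, 0.001, 0.04]
contact_force: [-0.6, 7.0, 4.0]
grip_width: 11.9
finger_force: 29.9
time: 24.45
tool_pos: [493.8, -331.4, 126.0]
tcp_rot: [-3.139, -0.001, 0.344]
contact_force: [0.1, 4.2, 1.6]
grip_width: 11.6
finger_force: 29.9
```

```bash
python3 -m jog '[[0,0,0,0,0,-0.12],[0,0,0,0,0,-0.12],[0,0,0,0,0,-0.12],[0,0,0,0,0,-0.12],[0,0,0,0,0,-0.12],[0,0,0,0,0,-0.12],[0,0,0,0,0,-0.12],[0,0,0,0,0,-0.12],[0,0,0,0,0,-0.08],[0,0,0,0,0,0],[0,0,0,0,0,0]]';python3 -m jog '[[0,0,0,0,0,0],[0,0,0,0,0,0],[0,0,0,0,0,0],[0,0,-20,0,0,0],[0,0,-40,0,0,0],[0,0,-40,0,0,0],[0,0,0,0,0,0]]' 60
```

```text
time: 25.55
tool_pos: [495.6, -333.0, 126.1]
tcp_rot: [3.138, 0.0, 1.38]
contact_force: [7.8, -0.2, -4.3]
grip_width: 11.6
finger_force: 29.9
time: 26.25
tool_pos: [495.6, -334.6, 232.3]
tcp_rot: [3.132, 0.006, 1.38]
contact_force: [0.3, 0.5, 0.1]
grip_width: 54.8
finger_force: 0.0
```

```bash
python3 -m jog '[[0,0,0,0,0,-0.12],[0,0,0,0,0,-0.11],[0,0,0,0,0,0],[0,0,0,0,0,0]]' 45
python3 - <<'E'
from h import *
save("scene","s2.png",(120,140,380,340),3)
print(delta([420.5,-143.7,88],0.0402),st()[1].as_euler('xyz'))
E
```

```text
time: 26.65
tool_pos: [493.5, -332.8, 225.6]
tcp_rot: [-3.141, -0.0, 1.607]
contact_force: [0.6, -0.2, -0.5]
grip_width: 41.0
finger_force: 0.0
[array([191.6, -66.1, 137.8]), 'rz(tool) -0.004'] [-3.14116991e+00 -3.08112165e-04  1.60705160e+00]
```

View pics/s2.png

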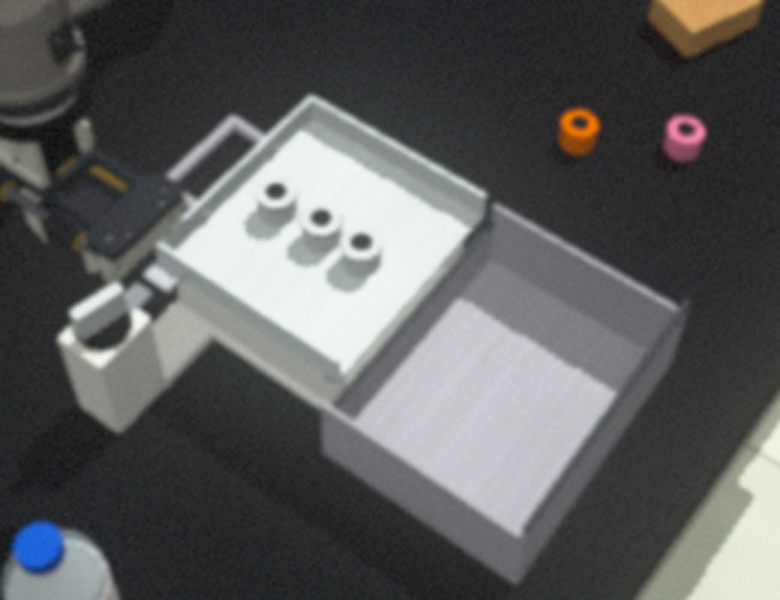

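The knob bar at crop (98,310) is turned and the bolt is withdrawn. The cups still stand in the tray. On to the handle.

```bash
python3 -m jog '[[32,-11,0,0,0,0],[32,-11,0,0,0,0],[32,-11,0,0,0,0],[32,-11,0,0,0,0],[32,-11,0,0,0,0],[32,-11,0,0,0,0],[0,0,25,0,0,0],[0,0,25,0,0,0],[0,0,0,0,0,0],[0,0,0,0,0,0]]'
python3 - <<'E'
from h import *
print(delta([420.5,-143.7,88],0.0402))
for n in ("top","scene"):
    c=proj(n,[420.5,-143.7,107]);print(n,c)
im=bot.capture("scene");cv2.imwrite('pics/s3.png',cv2.resize(im[150:270,120:280],None,fx=4.5,fy=4.5,interpolation=cv2.INTER_CUBIC)[:,:,::-1])
t=np.arange(0,1.111,.05);X=-236*np.cos(t)+12*np.sin(t);Z=236*np.sin(t)+12*np.cos(t)
print(np.c_[t[1:],np.diff(X),np.diff(Z)].round(1).tolist())
E
```

```text
time: 27.7
tool_pos: [420.4, -143.7, 176.3]
tcp_rot: [-3.141, -0.0, 1.609]
contact_force: [1.0, -0.1, 0.1]
grip_width: 41.3
finger_force: 0.0
[array([-0. ,  0.2, 88.3]), 'rz(tool) -0.002']
top [np.float64(287.90837533988554), np.float64(233.8909087124539)]
scene [np.float64(185.9854008857318), np.float64(191.06742275796677)]
[[0.0, 0.9, 11.8], [0.1, 1.5, 11.7], [0.2, 2.1, 11.6], [0.2, 2.6, 11.5], [0.2, 3.2, 11.4], [0.3, 3.8, 11.2], [0.4, 4.3, 11.0], [0.4, 4.9, 10.8], [0.4, 5.4, 10.5], [0.5, 5.9, 10.2], [0.6, 6.4, 9.9], [0.6, 6.9, 9.6], [0.6, 7.4, 9.2], [0.7, 7.8, 8.8], [0.8, 8.3, 8.4], [0.8, 8.7, 8.0], [0.8, 9.1, 7.6], [0.9, 9.4, 7.1], [1.0, 9.8, 6.6], [1.0, 10.1, 6.1], [1.0, 10.4, 5.6], [1.1, 10.7, 5.1]]
```

View pics/s3.png

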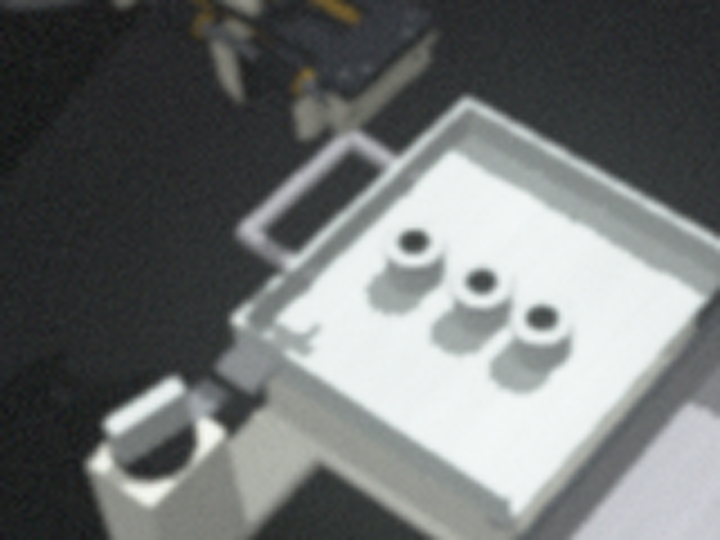

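The handle bar centre shows at crop (295,187), i.e. pixel (185.5,191.5). The predicted pixel is (186,191), so it fits. Descend and grip.

```bash
python3 -m jog '[[0,0,20,0,0,0],[0,0,25,0,0,0],[0,0,20,0,0,0],[0,0,15,0,0,0],[0,0,8,0,0,0],[0,0,0,0,0,0],[0,0,0,0,0,0]]'; python3 -m jog '[[0,0,0,0,0,0],[0,0,0,0,0,0],[0,0,0,0,0,0],[0,0,0,0,0,0],[0,0,0,0,0,0],[0,0,0,0,0,0],[0,0,0,0,0,0]]' 0
```

```text
time: 28.45
tool_pos: [421.0, -144.1, 88.9]
tcp_rot: [3.14, 0.001, 1.609]
contact_force: [0.4, 0.0, 0.9]
grip_width: 41.0
finger_force: 0.0
time: 29.15
tool_pos: [422.7, -143.7, 88.5]
tcp_rot: [3.136, 0.001, 1.609]
contact_force: [7.7, 3.8, -4.0]
grip_width: 11.0
finger_force: 30.0
```

```bash
python3 -m jog '[[0,1.5,-6,0,0,0],[0,0.9,-6,0,0,0],[0,1.5,-11.7,0,0,0],[0,2.1,-11.6,0,0,0],[0,2.6,-11.5,0,0,0],[0,3.2,-11.4,0,0,0],[0,3.8,-11.2,0,0,0]]'; python3 -m jog '[[0,4.3,-11,0,0,0],[0,4.9,-10.8,0,0,0],[0,5.4,-10.5,0,0,0],[0,5.9,-10.2,0,0,0],[0,3.2,-5,0,0,0],[0,3.2,-4.9,0,0,0],[0,3.4,-4.9,0,0,0],[0,3.5,-4.7,0,0,0]]'
```

```text
time: 29.85
tool_pos: [436.6, -143.1, 157.8]
tcp_rot: [3.14, 0.0, 1.61]
contact_force: [6.7, -1.0, -8.1]
grip_width: 11.0
finger_force: 30.0
time: 30.65
tool_pos: [468.8, -141.8, 219.5]
tcp_rot: [-3.139, -0.0, 1.61]
contact_force: [-4.4, -2.6, -2.6]
grip_width: 10.9
finger_force: 30.0
```

```bash
python3 -m jog '[[0,3.6,-4.7,0,0,0],[0,3.8,-4.5,0,0,0],[0,3.8,-4.4,0,0,0],[0,4,-4.4,0,0,0],[0,4.1,-4.2,0,0,0],[0,4.2,-4.2,0,0,0],[0,4.3,-4,0,0,0],[0,4.4,-4,0,0,0],[0,4.5,-3.8,0,0,0],[0,4.6,-3.8,0,0,0],[0,4.7,-3.6,0,0,0],[0,4.7,-3.5,0,0,0]]'; python3 -m jog '[[0,4.9,-3.3,0,0,0],[0,4.9,-3.3,0,0,0],[0,5,-3.1,0,0,0],[0,5.1,-3,0,0,0],[0,5.2,-2.8,0,0,0],[0,5.2,-2.8,0,0,0],[0,0,0,0,0,0],[0,0,0,0,0,0],[0,0,0,0,0,0],[0,0,0,0,0,0]]'; python3 -c "
from h import *
save('scene','s4.png',(120,140,380,340),3)"
```

```text
time: 31.85
tool_pos: [518.6, -139.9, 270.6]
tcp_rot: [-3.139, 0.001, 1.61]
contact_force: [-11.5, -1.7, 11.2]
grip_width: 11.1
finger_force: 30.0
time: 32.85
tool_pos: [550.2, -138.6, 289.2]
tcp_rot: [3.14, 0.001, 1.61]
contact_force: [-6.1, -1.7, 9.7]
grip_width: 10.9
finger_force: 30.0
```

View pics/s4.png

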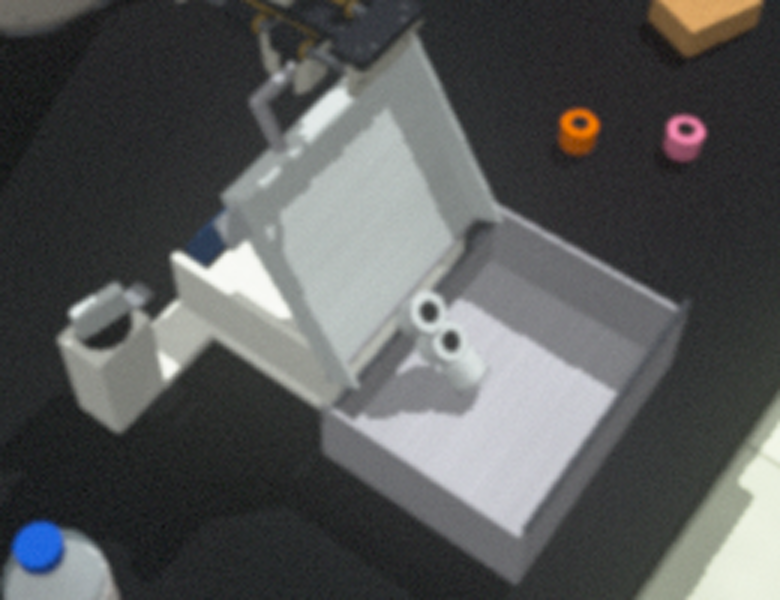

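Run:
```python
from h import *
a=bot.capture("scene")[195:300,215:355];b=bot.capture("top")[70:160,225:335]
A=cv2.resize(a,(400,300),interpolation=cv2.INTER_CUBIC);B=cv2.resize(b,(367,300),interpolation=cv2.INTER_CUBIC)
cv2.imwrite('pics/m1.png',np.hstack([A,B])[:,:,::-1])
```

```text
(no output)
```

View pics/m1.png

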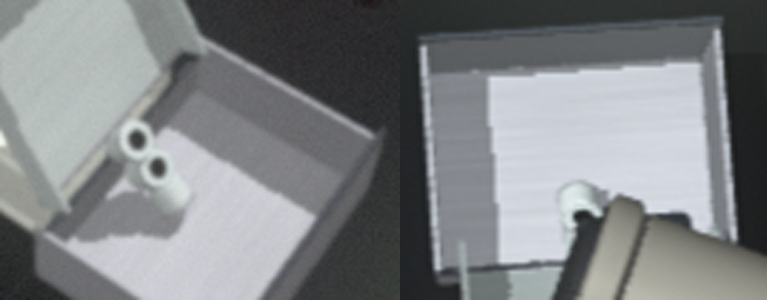

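Run:
```python
from h import *
v=[561.4,-138.0,.0402]
def L(P): 
    d=np.array(P[:2])-v[:2];c,s=np.cos(v[2]),np.sin(v[2]);return [round(c*d[0]+s*d[1]),round(-s*d[0]+c*d[1]),round(P[2])]
# basket near & far top corners from top view
for px,z in [((225+420*.3,70+40*.3),100),((225+720*.3,70+20*.3),100),((225+437*.3,70+282*.3),60)]: print("basket",L(ray("top",px,z)))
for nm,px in dict(upper=(262.3,243),mid=(270.3,253.8),low_base=(276,266)).items():
    print(nm,[L(ray("scene",px,z)) for z in (10,30,50,70,90,110)])
print("top cup",[L(ray("top",(225+580*.3,70+200*.3),z)) for z in (10,30,50,70,90)])
for d in bot.outline_of("cup0","scene"): print(d["p"],d["pixel"],d["mask"].sum())
```

```text
basket [278, -213, 100]
basket [279, -474, 100]
basket [73, -221, 60]
upper [[94, 40, 10], [101, 29, 30], [108, 18, 50], [115, 7, 70], [122, -4, 90], [129, -15, 110]]
mid [[132, 25, 10], [138, 14, 30], [145, 3, 50], [151, -8, 70], [157, -18, 90], [164, -29, 110]]
low_base [[166, 2, 10], [172, -8, 30], [177, -18, 50], [183, -29, 70], [189, -39, 90], [195, -49, 110]]
top cup [[147, -373, 10], [143, -366, 30], [139, -358, 50], [136, -350, 70], [132, -342, 90]]
0.73 [278.7, 262.6] 181
0.67 [263.3, 243.6] 191
0.66 [347.4, 186.0] 123
0.64 [313.0, 181.5] 123
0.56 [268.5, 256.2] 175
```

The picture shows two cups in the basket, and the third at (428,312) sits high against the lip. I'll rock the tray a little to settle it.

```bash
python3 -m jog '[[0,-10.4,5.6,0,0,0],[0,-10.1,6.1,0,0,0],[0,-9.8,6.6,0,0,0],[0,-9.4,7.1,0,0,0],[0,-9.1,7.6,0,0,0],[0,-8.7,8,0,0,0]]';python3 -m jog '[[0,-8.3,8.4,0,0,0],[0,-7.8,8.8,0,0,0],[0,-7.4,9.2,0,0,0],[0,0,0,0,0,0],[0,0,0,0,0,0],[0,0,0,0,0,0]]'
python3 - <<'E'
from h import *
a=bot.capture("scene")[195:300,215:355];b=bot.capture("top")[70:160,225:335]
A=cv2.resize(a,(400,300),interpolation=cv2.INTER_CUBIC);B=cv2.resize(b,(367,300),interpolation=cv2.INTER_CUBIC)
cv2.imwrite('pics/m2.png',np.hstack([A,B])[:,:,::-1])
E
```

```text
time: 33.65
tool_pos: [493.4, -140.9, 247.0]
tcp_rot: [3.139, 0.001, 1.61]
contact_force: [-0.8, -1.2, 1.0]
grip_width: 10.9
finger_force: 30.0
time: 34.25
tool_pos: [470.2, -141.7, 220.1]
tcp_rot: [3.141, 0.0, 1.61]
contact_force: [-1.6, -1.3, 1.1]
grip_width: 10.8
finger_force: 30.0
```

View pics/m2.png

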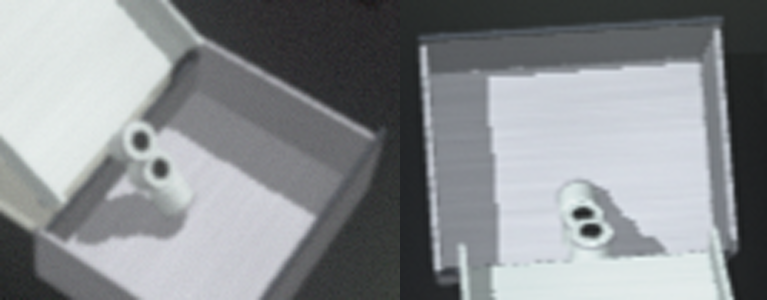

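```bash
cat >> h.py <<'E'
def tri(a,b):
    from scipy.optimize import least_squares
    s=least_squares(lambda P:np.r_[np.array(proj("top",P))-a,np.array(proj("scene",P))-b],[700,-130,60])
    P=s.x;v=[561.4,-138.0,.0402];d=P[:2]-v[:2];c,n=np.cos(v[2]),np.sin(v[2])
    return [round(c*d[0]+n*d[1]),round(-n*d[0]+c*d[1]),round(P[2])],s.cost
E
python3 - <<'E'
from h import *
T=lambda x,y:(225+(x-400)*.3,70+y*.3);S=lambda x,y:(215+x*.35,195+y*.35)
print("upper hole",tri(T(591,231),S(140,140)));print("mid hole",tri(T(582,214),S(159,170)))
E
```

```text
upper hole ([128, -5, 92], np.float64(0.04431395334033514))
mid hole ([149, -2, 57], np.float64(0.0004001868454735188))
```

The third cup's hole triangulates to loader (128,-5,92), tilted, with its underside well below 85 mm. So it is inside the basket, lying on the other cups. Lowering in steps.

```bash
python3 -m jog '[[0,-6.9,9.6,0,0,0],[0,-6.4,9.9,0,0,0],[0,-5.9,10.2,0,0,0],[0,-5.4,10.5,0,0,0],[0,-4.9,10.8,0,0,0],[0,-4.3,11,0,0,0],[0,0,0,0,0,0]]'; python3 -m jog '[[0,-3.8,11.2,0,0,0],[0,-3.2,11.4,0,0,0],[0,-2.6,11.5,0,0,0],[0,-2.1,11.6,0,0,0],[0,-1,7,0,0,0],[0,-0.5,5,0,0,0],[0,-0.5,5,0,0,0],[0,-0.4,4,0,0,0],[0,0,2.5,0,0,0],[0,0,0,0,0,0],[0,0,0,0,0,0]]'
python3 - <<'E'
from h import *
a=bot.capture("scene")[185:300,155:308];b=bot.capture("top")[70:240,225:335]
A=cv2.resize(a,(532,400),interpolation=cv2.INTER_CUBIC);B=cv2.resize(b,(259,400),interpolation=cv2.INTER_CUBIC)
cv2.imwrite('pics/m3.png',np.hstack([A,B])[:,:,::-1])
E
```

```text
time: 35.05
tool_pos: [436.1, -142.8, 156.8]
tcp_rot: [3.141, -0.001, 1.61]
contact_force: [3.3, 0.9, -2.6]
grip_width: 11.0
finger_force: 30.0
time: 36.15
tool_pos: [422.8, -143.4, 90.1]
tcp_rot: [3.139, 0.001, 1.61]
contact_force: [-0.7, 6.0, 17.3]
grip_width: 11.2
finger_force: 30.0
```

View pics/m3.png

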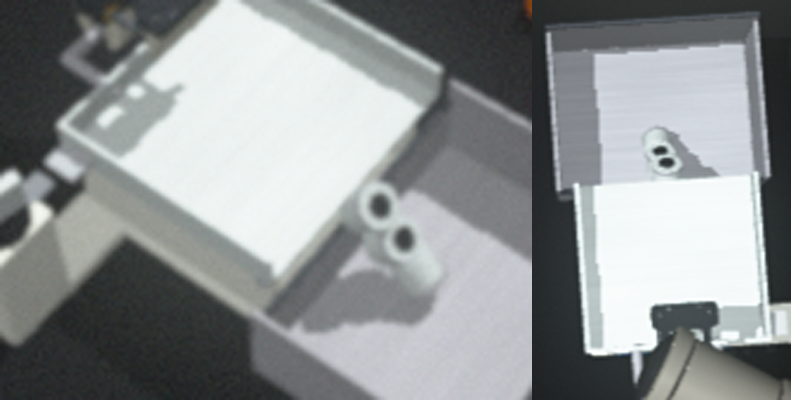

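The tray is level: z is within 1.6 mm of the start (under 0.01 rad), with 17 N against the stop. All three cups lie in the basket. Release and go to the knob.

```bash
python3 -m jog '[[0,0,-1.5,0,0,0],[0,0,0,0,0,0]]'; python3 -m jog '[[0,0,0,0,0,0],[0,0,0,0,0,0],[0,0,0,0,0,0],[0,0,0,0,0,0],[0,0,-10,0,0,0],[0,0,-30,0,0,0],[0,0,-40,0,0,0],[0,0,-40,0,0,0],[0,0,-20,0,0,0],[0,0,0,0,0,0],[0,0,0,0,0,0]]' 45; python3 -c "
from h import *
print(delta([495.3,-331.5,126],0.0402+1.34-1.5708))"
```

```text
time: 36.45
tool_pos: [422.7, -143.4, 90.3]
tcp_rot: [3.14, 0.0, 1.61]
contact_force: [4.0, 3.8, 0.5]
grip_width: 10.9
finger_force: 30.0
time: 37.55
tool_pos: [421.6, -143.5, 229.9]
tcp_rot: [3.141, 0.0, 1.61]
contact_force: [0.5, 0.8, 0.4]
grip_width: 41.2
finger_force: 0.0
[array([-190.7,   66.3,  104. ]), 'rz(tool) 0.230']
```

```bash
python3 -m jog '[[-31.8,11,0,0,0,0],[-31.8,11,0,0,0,0],[-31.8,11,0,0,0,0],[-31.8,11,0,0,0,0],[-31.8,11,0,0,0,0],[-31.7,11.3,0,0,0,0],[0,0,20,0,0,0.115],[0,0,30,0,0,0.115],[0,0,0,0,0,0],[0,0,0,0,0,0]]' 60; python3 -c "
from h import *
print(delta([495.3,-331.5,126],0.0402+1.34-1.5708))
save('top','t5.png',(225,70,385,250),3.3)"
```

```text
time: 38.55
tool_pos: [495.0, -331.0, 178.8]
tcp_rot: [-3.139, -0.001, 1.383]
contact_force: [0.2, -0.6, -0.2]
grip_width: 55.4
finger_force: 0.0
[array([-0.5,  0.6, 52.8]), 'rz(tool) 0.003']
```

View pics/t5.png

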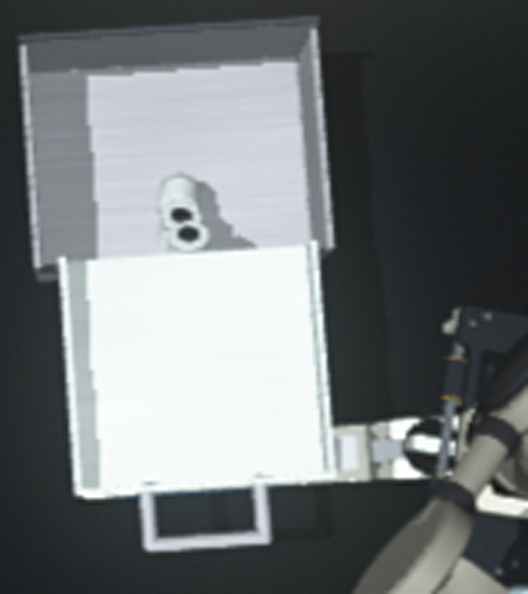

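The tray is down and empty, with the cups in the basket at (188,234), (180,214) and (178,190). Grip the knob and turn it back.

```bash
python3 -m jog '[[0,0,20,0,0,0],[0,0,20,0,0,0],[0,0,10,0,0,0],[0,0,3,0,0,0],[0,0,0,0,0,0],[0,0,0,0,0,0]]'; python3 -m jog '[[0,0,0,0,0,0],[0,0,0,0,0,0],[0,0,0,0,0,0],[0,0,0,0,0,0],[0,0,0,0,0,0],[0,0,0,0,0,0],[0,0,0,0,0,0],[0,0,0,0,0,0],[0,0,0,0,0,0]]' 0; python3 -m jog '[[0,0,0,0,0,0.12],[0,0,0,0,0,0.12],[0,0,0,0,0,0.12],[0,0,0,0,0,0.12],[0,0,0,0,0,0.12],[0,0,0,0,0,0.12],[0,0,0,0,0,0.12],[0,0,0,0,0,0.12],[0,0,0,0,0,0.12],[0,0,0,0,0,0.12],[0,0,0,0,0,0.12],[0,0,0,0,0,0.02]]'
```

```text
time: 39.2
tool_pos: [496.0, -331.9, 127.9]
tcp_rot: [3.14, 0.001, 1.38]
contact_force: [0.5, 0.8, 0.7]
grip_width: 55.2
finger_force: 0.0
time: 40.1
tool_pos: [495.9, -331.6, 126.8]
tcp_rot: [3.141, 0.0, 1.38]
contact_force: [5.0, -1.4, -2.0]
grip_width: 12.1
finger_force: 30.0
time: 41.3
tool_pos: [495.1, -330.6, 126.7]
tcp_rot: [-3.14, 0.001, 0.038]
contact_force: [-0.8, 4.2, 2.5]
grip_width: 11.5
finger_force: 30.0
```

Release, rise and retreat, then look.

```bash
python3 -m jog '[[0,0,0,0,0,0],[0,0,0,0,0,0],[0,0,0,0,0,0],[0,0,0,0,0,0],[0,0,-20,0,0,0],[0,0,-40,0,0,0],[0,0,-40,0,0,0],[-30,0,0,0,0,0],[-40,0,0,0,0,0],[-40,0,0,0,0,0],[-20,0,0,0,0,0],[0,0,0,0,0,0]]' 60; python3 -c "
from h import *
print(bot.get_obs()['contact_force'])
save('scene','s5.png',(80,130,380,355),2.6)"
```

```text
time: 42.5
tool_pos: [363.5, -336.9, 227.2]
tcp_rot: [3.141, 0.0, 0.038]
contact_force: [-0.1, -0.9, 0.4]
grip_width: 55.2
finger_force: 0.0
[-0.05454725 -0.86063112  0.37096923]
```

View pics/s5.png

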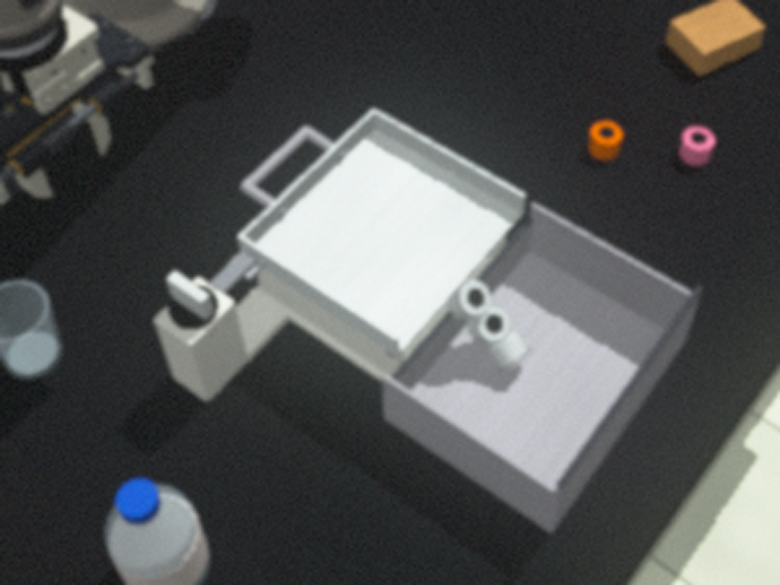

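The knob bar at (190,293) is back in the clamped position with the bolt over the tab. The tray is down, the cups are at rest in the basket at (475,297), (493,323) and (508,348), and the bystanders are untouched. Handing in.

```bash
python3 -c "
from plant import bot
print(bot.close_job())"
```

```text
the job is handed in; nothing more can be done
None
```

I tipped all three cups into the wash basket, lowered the tray gently, clamped it again and handed the job in at about 43 s; the hand-in returned no verdict. One cup rests tilted on the other two inside the basket.

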